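Set the screwdriver in the sloping rest for a new grip

TASK

Pick up the screwdriver and lay it in the sloping two-V tool rest, shaft in the low V and handle in the high V, so that it lies there on the slope with its handle uppermost, ready to be gripped again at the new angle. Leave the marker and the forceps where they lie, and let go of the screwdriver.

Things in the scene. Friction and masses are not known exactly. Their poses are not given: they have to be found in the camera images.
- screwdriver: Screwdriver, 165 mm long, 50 g, lying on the bench at the right, handle away from the robot within 20 degrees. y axis: from blade to handle; origin midway, under it: its long axis is at local z = 10 mm. Handle 24 mm wide, 20 mm high, y = 10 to 82 mm; collar 18 mm across, y = -1 to 10; shaft 5.6 mm across, to the tip at y = -82. Balanced in the handle: grip that across, near y = 40 mm.
- stand: Tool rest, bare aluminium, fixed to the bench at the left: base plate 120 x 70 x 8 mm, two posts, each with a V fork (90 degrees, 8 mm thick) open upwards. Low V, nearer the robot: takes the shaft. High V: takes the handle. Origin on the bench under stand_seat, z up, x from the low to the high V (within 20 degrees of straight away from the robot). Between the posts it is open above the plate.
- stand_seat (a point): Point 52 mm above the stand's origin, where the middle (y = 0) of the seated screwdriver's long axis belongs, to 15 mm along the slope. That axis lies in the stand's plane y = 0 and rises 25 degrees towards its +x. Low V: centred 20 mm down the slope from here, mouth 42 mm wide; the collar cannot pass it. A machine up to 0.3 m high stands on the way here from the screwdriver: pass above it.
- stand_high (a point): Point of the seated long axis in the middle of the high V, 68 mm up the slope from stand_seat, 81 mm above the bench. The V's mouth is 56 mm wide and its arms rise 13 mm above the axis. Of the seated handle the stretch from 16 to 58 mm up the slope from stand_seat is free on both sides for the fingers.
- marker: A black felt marker, 144 mm long and 15 mm thick, lying beside the screwdriver; leave it. Origin midway along it, at its underside; it lies along its y axis.
- forceps: Steel forceps, 134 mm long, 19 mm wide, 8 mm high, lying beside the screwdriver; leave them. Origin at the middle of the underside; they lie along their y axis.

How it is judged:
At the end, for the whole second after the job is handed in: The screwdriver rests still in the tool rest, in both Vs and sloping up towards its handle at 25 degrees (10 degrees either way), its middle within about 20 mm of its place along the slope and 15 mm across (x of screwdriver in the frame of stand between -0.02 and 0.03 m and y of screwdriver in the frame of stand between -0.015 and 0.015 m and height (world z) of screwdriver between 0.028 and 0.085 m and angle between screwdriver's own y axis and vertical between 0.96 and 1.31 rad and angle between the y axis of screwdriver and the x axis of stand, either way round below 0.61 rad and contact force between screwdriver and stand above 0.1 N and linear speed of screwdriver below 0.02 m/s); the robot touches nothing.
It fails at once if the marker or the forceps moved by more than 30 mm (distance of any of marker, forceps from where it was at the start of the episode above 0.03 m).
It also fails if it takes over 48 s, if anything falls off the work surface, if the arm or the gripper's body presses on something with over 40 N, if the wrist force passes 120 N, or if a joint passes its speed limit or range.

ROBOT

A 7-joint arm with a two-finger parallel gripper is mounted at the origin on a cart in front of the work surface, level with it; the furniture and walls round the work are solid. World frame = base frame: x ahead of the robot, y to its left, z up, the work surface at z = 0. Lengths are in m, angles in rad, forces in N, time in s.
With the tool pointing down it reaches from about 0.4 to 0.85 m from the base axis. Payload 4.5 kg.
Tool frame: the origin (TCP) lies at the very end of the fingers, on their centre line; the grasp point (between the pads) lies 19 mm behind it; z points along the fingers, y is the line along which they close (so a half turn about z gives the same grasp; the last joint's range is limited). The gripper opens to 88 mm and grips with 3 to 60 N. Pads are 18 mm wide; open, the fingers measure 123 mm over their backs; the gripper's body (75 mm by 187 mm) begins 45 mm behind the grasp point.
Start: joints at [-1.079, 0.689, -0.195, 1.565, 0.157, 0.902, -0.215], TCP at [0.276, 0.561, 0.239] pointing down, gripper open.
Joint ranges: [-3.01, 3.01], [-0.46, 2.08], [-1.47, 1.51], [0.13, 2.56], [-1, 4.14], [0.04, 2.09], [-2.66, 2.66]. Speed limits (rad/s): [2.57, 2.57, 3.14, 3.14, 3.14, 3.14, 3.14].

INTERFACE

Orientations are given as a unit quaternion [x, y, z, w].
In Python, from plant import r gives the robot as it stands. The module is installed in compiled form; this text tells all that it offers.
- The arm moves only by the tool step_arm, never from a script. Its argument "increments" is a list of rows, each a list of 2 entries, a list of its own where there are three numbers: the shift along the world's x, y, z in cm, then the turn, a rotation vector about the world's x, y, z in degrees. A call has exactly 10 rows; each row shifts and turns the commanded pose from where the row before left it; what a row does not reach is not made up. A row lasts 1/10 s, in which the tool goes at most 50 mm and 8.59 degrees, less where a joint would pass 70% of its speed; a pose out of reach is approached as far as the arm can. A call is refused whole if a number of a shift passes 5 or a number of a turn 8.59, either way. A call with a gripper value outside its range is refused whole. "fingers" is the opening, from 0 (shut) to 1 (fully open), set as the call begins (left out, the last holds). The fingers move at their own pace and stop on an object; "grip_force" is the grip in N (left out, the last holds). Time passes only in rows, so rows that do not move let the fingers close, or fill a call up. It gives the time, the measured TCP pose, the force, the opening and the grip force at its end, in the units of the state.
- r.get_state(): the state, without advancing time (a new reading comes with each control period).
- r.snapshot(name): name is "side" or "top"; returns (picture, depth): 420x560x3 uint8, red, green, blue; 420x560 float32, m along the optical axis (not along the pixel's ray), 0 where there is no reading.
- r.calibration(name): a dict with "fov_y" (degrees; the focal length in pixels is half the picture's height over the tangent of half this angle, whatever the lens; pixels are square), "cx", "cy" (the principal point, pixels), "R" (3x3) and "t" (3): a world point X has camera coordinates R X + t. Camera axes: x right, y down, z forward; pixel columns grow to the right and rows downward; lengths in m; the calibration is good to about 2 mm. A picture is of the moment at which its call begins. calibration takes no time and is no camera call.
- r.finish_job(): hands the job in; it is judged then, once.
The state is a dict: "clock": time; "q": joint angles; "qd": joint speeds; "joint_torque": joint torques, N m; "tool_pos": TCP position; "eef_rot": TCP orientation; "contact_force": force on the tool from outside, world axes, zero at the start; "moment": the same for the moment, N m; "opening": opening from 0.0 (shut) to 1.0 (fully open); "finger_force": force on a finger pad.
Only numpy, scipy, OpenCV 4.12 (cv2) and the standard library are available. Lean on these libraries where they do the work, as an engineer would, in place of code of your own. Each camera call takes 0.05 s, during which the arm holds its last target. There are 200 camera calls.

## Working session

There is one attempt and no reset: what is moved stays moved. The work goes in short steps, Python scripts to look and compute and a tool call to move; the robot and the scene stay as the last step left them, time stands still between calls to the robot, and variables do not carry over. Pictures are saved under pics/ and viewed, at most 10 in all, crops included, and the job is handed in when it is done.

Besides the shell and the picture viewer there is one more tool, called by a JSON object that holds its "fn" and its "kwargs", one argument or row to a line. step_arm: Moves the arm, as the interface text tells. Its arguments: {"type":"object","properties":{"increments":{"type":"array","items":{"type":"array"}},"fingers":{"type":"number"},"grip_force":{"type":"number"}},"required":["increments"]}

```bash
mkdir -p pics; cat > h.py <<'E'
import numpy as np, cv2
from plant import r
from scipy.spatial.transform import Rotation as Ro
def snap(n,f):
    p,d=r.snapshot(n); cv2.imwrite(f'pics/{f}.png',p[:,:,::-1]); np.savez(f'pics/{f}.npz',p=p,d=d); return p,d
def pts(n,d):
    c=r.calibration(n); f=d.shape[0]/2/np.tan(np.radians(c['fov_y'])/2)
    v,u=np.mgrid[:d.shape[0],:d.shape[1]]
    C=np.stack([(u-c['cx'])/f*d,(v-c['cy'])/f*d,d],-1)
    R=np.array(c['R']);t=np.array(c['t'])
    return (C-t)@R
E
python3 - <<'E'
from h import *
for n in('top','side'):
    p,d=snap(n,n+'0'); c=r.calibration(n); print(n,c['fov_y'],c['cx'],c['cy'],-np.array(c['R']).T@np.array(c['t']),(d==0).mean())
s=r.get_state(); print(s)
E
```

```text
top 45.90667035779005 282.0410982933102 209.88474751767274 [0.24166417 0.00672603 1.25061973] 0.0038945578231292517
side 42.03984623880766 273.6313371486668 200.0743044119608 [0.13841718 1.07949024 0.86941096] 0.003983843537414966
{'clock': 0.1, 'q': array([-1.07917732,  0.68987805, -0.19447459,  1.56621613,  0.15733726,
        0.90251169, -0.21515697]), 'qd': array([-0.00023551, -0.00160833,  0.00142054, -0.0027261 ,  0.0026157 ,
        0.0019353 ,  0.00189842]), 'joint_torque': array([-3.13403900e-03, -5.28507149e+01, -1.27164792e+00, -1.53836435e+01,
       -5.25719952e-02,  1.97475369e-03,  3.65845347e-05]), 'tool_pos': array([0.27607025, 0.56010343, 0.23800923]), 'eef_rot': array([ 2.26913391e-01,  9.73914603e-01, -8.05674213e-04, -9.57628378e-05]), 'contact_force': array([-0.05486937, -0.86174985,  0.81074605]), 'moment': array([ 0.02628171, -0.00907448, -0.02577624]), 'finger_force': 0.0, 'opening': 1.00045777521761}
```

View pics/top0.png

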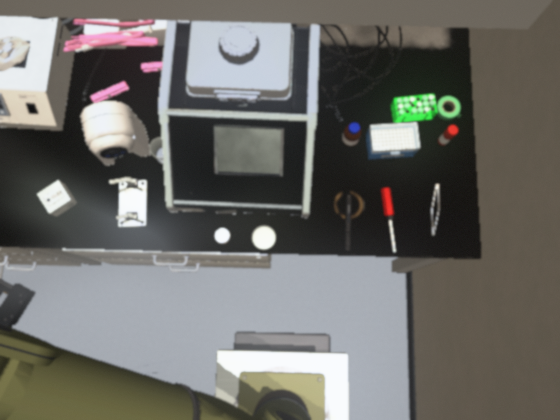

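View pics/side0.png

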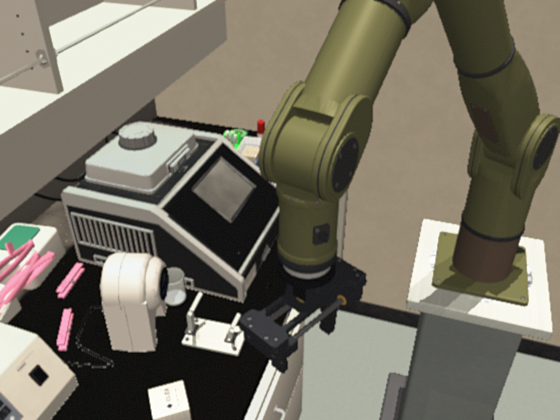

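The top view shows the screwdriver (red handle at about (388,200), tip (393,250)), the marker at (348,220), the forceps at (435,208) and the stand at (130,202). The machine is between them at (240,160). The side view shows the stand with its high V at about (195,300) and its low V at about (235,335).

```bash
python3 - <<'E'
from h import *
z=np.load('pics/top0.npz');p=z['p'].astype(int);P=pts('top',z['d'])
red=(p[:,:,0]>120)&(p[:,:,1]<60)&(p[:,:,2]<70)
red[:170]=0; Q=P[red]; print(red.sum(),Q.min(0),Q.max(0),Q.mean(0))
# whole driver: window
w=np.zeros(red.shape,bool); w[180:256,376:402]=1
m=w&((p.sum(2)>250)|red)
Q=P[m];print(m.sum(),Q[:,2].min(),Q[:,2].max()); xy=Q[:,:2]
vx,vy,x0,y0=cv2.fitLine(xy.astype(np.float32),2,0,.01,.01).ravel();print('axis',vx,vy,x0,y0,np.degrees(np.arctan2(vy,vx)))
t=(xy-[x0,y0])@[vx,vy];e=[[x0+vx*k,y0+vy*k] for k in(t.min(),t.max())];print('ends',e)
tr=(P[red][:,:2]-[x0,y0])@[vx,vy];print('t',t.min(),t.max(),'red t',tr.min(),tr.max())
# heights map near marker, forceps, machine
for nm,a in dict(marker=(185,255,330,368),forceps=(175,245,420,450)).items():
    W=P[a[0]:a[1],a[2]:a[3]].reshape(-1,3);W=W[(W[:,2]>.006)&(W[:,2]<.1)];print(nm,W[:,:2].min(0),W[:,:2].max(0),W[:,2].max())
W=P[20:216,155:325].reshape(-1,3);W=W[W[:,2]>.03];print('machine',W.min(0),W.max(0))
# stand
W=P[170:232,105:155].reshape(-1,3);W=W[(W[:,2]>.004)];print('stand',W.min(0),W.max(0))
for n in('top','side'):
    z=np.load(f'pics/{n}0.npz');p=z['p'];P=pts(n,z['d'])
    c=p[170:232,100:160] if n=='top' else p[280:365,170:255]
    s=p[165:240,95:165] if n=='top' else p[280:365,170:255]
    cv2.imwrite(f'pics/c_{n}.png',cv2.resize(s,None,fx=7,fy=7,interpolation=cv2.INTER_CUBIC)[:,:,::-1])
E
```

```text
238 [ 2.41664171e-01 -2.74894787e-01 -1.61142895e-04] [0.5697557  0.00672603 1.25061973] [ 0.52564511 -0.25682001  0.0288749 ]
399 -0.005400566832024141 1.2506197333970237
axis 0.98637235 -0.16452852 0.4909104 -0.26144996 -9.469846
ends [[np.float64(0.20488985107814794), np.float64(-0.21374126643248023)], [np.float64(0.5669912302948414), np.float64(-0.2741403677659906)]]
t -0.2899721989626712 0.07713194645694112 red t -0.2899721989626712 0.07713194645694112
marker [ 0.40107234 -0.20729063] [ 0.57153652 -0.114077  ] 0.021975564800353425
forceps [ 0.42763074 -0.41830437] [ 0.60443706 -0.34680782] 0.016180358294659827
machine [ 0.24166417 -0.0915605   0.0300864 ] [0.99172721 0.36004814 1.25061973]
stand [0.24166417 0.00672603 0.00403553] [0.59921869 0.47026568 1.25061973]
```

View pics/c_top.png

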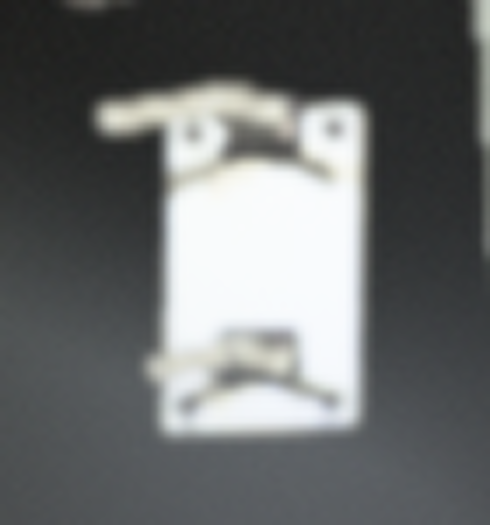

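View pics/c_side.png

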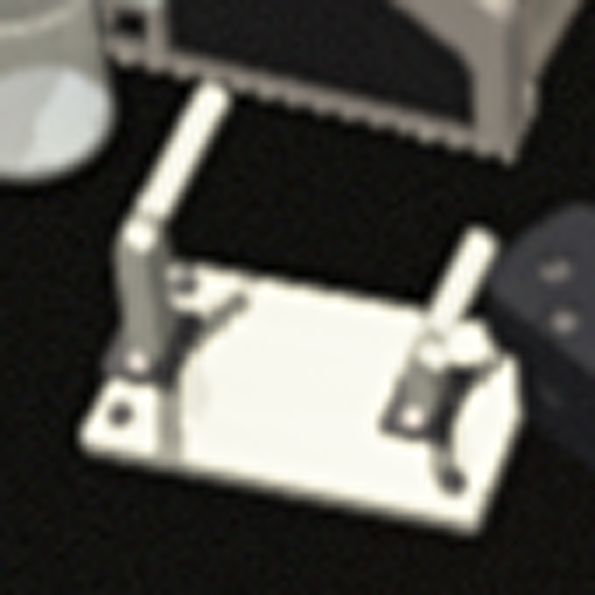

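The top crop shows the stand's plate, with corners at about (165,100), (365,100), (355,428) and (160,432) in the crop, and both V forks displaced to the left by parallax. The side crop shows both forks clearly. I'll measure the forks from the depth, with the missing-depth pixels removed.

```bash
python3 - <<'E'
from h import *
z=np.load('pics/top0.npz');p=z['p'].astype(int);d=z['d'];P=pts('top',d);ok=d>0
red=(p[:,:,0]>110)&(p[:,:,1]<70)&(p[:,:,2]<80)&ok; red[:170]=0;red[:,:370]=0;red[:,410:]=0
w=np.zeros(red.shape,bool); w[215:256,376:402]=1
m=ok&(red|(w&(p.sum(2)>250)))
print('z red',np.percentile(P[red][:,2],[5,50,95]))
c=r.calibration('top');R=np.array(c['R']);t0=np.array(c['t']);f=210/np.tan(np.radians(c['fov_y'])/2);C=-R.T@t0
def cast(mask,h):
    v,u=np.nonzero(mask);D=np.stack([(u-c['cx'])/f,(v-c['cy'])/f,np.ones(len(u))],-1)@R
    return (C+D*((h-C[2])/D[:,2])[:,None])[:,:2]
A=np.r_[cast(red,.012),cast(m&~red,.011)].astype(np.float32)
vx,vy,x0,y0=cv2.fitLine(A,cv2.DIST_L2,0,.01,.01).ravel();u=np.array([vx,vy])*np.sign(vx)
t=(A-[x0,y0])@u;tr=(cast(red,.012)-[x0,y0])@u
print('dir',u,np.degrees(np.arctan2(u[1],u[0])),'len',np.ptp(t),'redlen',np.ptp(tr),'mid from ends',np.array([x0,y0])+u*(t.max()+t.min())/2,'from handle end',np.array([x0,y0])+u*(t.max()-.0825))
Rd=cast(red,.012);vx,vy,a,b=cv2.fitLine(Rd.astype(np.float32),2,0,.01,.01).ravel();print('red line',vx,vy,np.degrees(np.arctan2(vy,vx)),Rd.mean(0))
for nm,a in dict(marker=(185,255,330,368),forceps=(175,245,420,450)).items():
    k=ok[a[0]:a[1],a[2]:a[3]];W=P[a[0]:a[1],a[2]:a[3]][k];W=W[W[:,2]>.006];print(nm,W.min(0),W.max(0))
W=P[20:216,155:325][ok[20:216,155:325]];W=W[W[:,2]>.03];print('machine',W.min(0),W.max(0))
# stand plate
pl=np.zeros(red.shape,np.uint8);pl[165:240,95:165]=(p[165:240,95:165].min(2)>175)
B=cast(pl>0,.008).astype(np.float32);
# use part between the posts for sides
rect=cv2.minAreaRect(B*1000);print('rect',rect)
S=[]
for n in('top','side'):
    z=np.load(f'pics/{n}0.npz');q=pts(n,z['d'])[z['d']>0]
    k=(abs(q[:,0]-.5)<.13)&(abs(q[:,1]-.39)<.1)&(q[:,2]>.0045)&(q[:,2]<.12);S.append(q[k]);print(n,k.sum(),q[k].min(0),q[k].max(0))
np.savez('stand.npz',a=S[0],b=S[1],B=B)
for s in S:
  a=s[(s[:,2]<.012)];print('plate pts',np.percentile(a,[1,50,99],axis=0)*1000,len(a))
  for lo in range(15,110,8):
    b=s[(s[:,2]>lo/1e3)&(s[:,2]<(lo+8)/1e3)]
    for nm,e in(('low',b[b[:,0]<.48]),('high',b[b[:,0]>.48])):
        if len(e):print(lo,nm,len(e),(e.mean(0)*1000).round(1),(e[:,1].min()*1000).round(1),(e[:,1].max()*1000).round(1))
E
```

```text
z red [0.00891952 0.01882824 0.02446854]
dir [0.9931512  0.11683639] 6.7095556 len 0.16906339 redlen 0.07439544025003697 mid from ends [ 0.48307854 -0.2656816 ] from handle end [ 0.48509634 -0.26544422]
red line 0.99372494 0.111851595 6.4220624 [ 0.52929629 -0.26024103]
marker [ 0.40107234 -0.20729063  0.00600495] [ 0.57153652 -0.114077    0.02197556]
forceps [ 0.42763074 -0.41830437  0.00602354] [ 0.60443706 -0.34680782  0.01618036]
machine [ 0.4818981 -0.0915605  0.0300864] [0.99172721 0.36004814 0.32319856]
rect ((524.106201171875, 369.5862731933594), (143.56643676757812, 144.39747619628906), 15.472156524658203)
top 1561 [0.39565789 0.2900191  0.00450339] [0.62795934 0.48964656 0.11992145]
side 4624 [0.44432597 0.29001826 0.00452742] [0.62997807 0.48142006 0.11998647]
plate pts [[408.09269083 322.11268736   4.59180004]
 [511.73029886 388.41977141   7.98384872]
 [614.76361369 474.71227929  11.86012113]] 1018
15 low 15 [470.2 384.4  16.8] 368.1 411.9
15 high 47 [569.  398.5  17.7] 319.1 467.6
23 low 1 [478.9 382.3  29.5] 382.3 382.3
23 high 21 [591.3 411.7  27.2] 290.8 466.1
31 low 
[... 769 characters left out ...]
480.3
23 low 16 [471.3 400.2  26.6] 393.5 403.4
23 high 268 [576.7 340.5  27.1] 290.1 479.8
31 low 16 [470.8 394.8  35.6] 386.3 403.0
31 high 270 [574.9 342.   35. ] 290.0 479.8
39 low 26 [466.3 387.5  43.2] 380.2 401.4
39 high 285 [576.6 342.2  43. ] 290.1 481.4
47 low 32 [463.4 386.9  50.8] 369.8 416.7
47 high 270 [576.1 343.2  51. ] 290.7 479.5
55 low 17 [461.4 392.3  56.1] 369.0 416.7
55 high 277 [577.6 340.7  59. ] 290.0 481.2
63 high 282 [576.  343.9  66.8] 290.5 478.8
71 high 251 [573.5 346.7  74.9] 290.0 479.2
79 high 234 [575.5 352.7  83. ] 290.0 480.3
87 high 197 [583.1 352.7  90.7] 290.3 478.0
95 high 184 [590.3 352.   99. ] 290.1 478.0
103 high 179 [595.3 361.8 107.1] 290.1 478.2
```

```bash
python3 - <<'E'
from h import *
S=np.load('stand.npz')
for n in 'ab':
  s=S[n];s=s[(s[:,0]<.572)&(s[:,1]>.342)&(s[:,1]<.44)]
  for lo in range(15,110,8):
    b=s[(s[:,2]>lo/1e3)&(s[:,2]<(lo+8)/1e3)]
    for nm,e in(('low',b[b[:,0]<.49]),('high',b[b[:,0]>.51])):
        if len(e)>3:print(n,lo,nm,len(e),(e.mean(0)*1000).round(1),'x',(e[:,0].min()*1000).round(),(e[:,0].max()*1000).round(),'y',(e[:,1].min()*1000).round(1),(e[:,1].max()*1000).round(1))
B=S['B']; 
import numpy as np
k=(B[:,0]>.42)&(B[:,0]<.575)&(B[:,1]>.33)&(B[:,1]<.45);B=B[k]*1000
print('plate',np.percentile(B,[0,1,50,99,100],axis=0))
xs=np.arange(430,570,6)
L=[(x+3,*np.percentile(B[(B[:,0]>=x)&(B[:,0]<x+6),1],[0,100]).round(1)) for x in xs if ((B[:,0]>=x)&(B[:,0]<x+6)).any()]
for l in L:print(*l)
L=np.array([l for l in L if 475<l[0]<530]);print(np.polyfit(L[:,0],L[:,1],1),np.polyfit(L[:,0],L[:,2],1))
E
```

```text
a 15 low 22 [474.9 384.7  17. ] x 455.0 487.0 y 368.1 411.9
a 15 high 22 [557.6 391.1  17.3] x 549.0 571.0 y 382.1 407.9
a 23 high 6 [557.  392.9  27.6] x 554.0 561.0 y 388.2 397.2
a 31 low 10 [476.5 389.8  35.7] x 469.0 481.0 y 382.4 394.8
a 31 high 4 [556.2 395.5  35.1] x 554.0 557.0 y 387.0 401.0
a 39 low 21 [472.1 391.2  42.3] x 465.0 479.0 y 381.7 399.8
a 47 low 28 [467.7 393.7  50.6] x 461.0 473.0 y 372.5 410.5
a 55 low 20 [465.7 388.9  58. ] x 460.0 471.0 y 365.4 411.9
a 55 high 5 [560.2 395.5  59.5] x 554.0 564.0 y 388.4 402.7
a 63 high 17 [556.8 397.9  67.7] x 550.0 563.0 y 389.2 408.4
a 71 high 23 [553.6 399.7  74.9] x 545.0 558.0 y 381.5 415.3
a 79 high 29 [549.5 397.9  83. ] x 543.0 556.0 y 364.4 421.0
a 87 high 23 [546.6 397.9  91. ] x 542.0 551.0 y 364.0 425.4
b 15 low 17 [471.  398.   18.4] x 467.0 480.0 y 388.9 402.5
b 15 high 22 [554.1 403.2  18.9] x 551.0 561.0 y 392.6 411.7
b 23 low 16 [471.3 400.2  26.6] x 468.0 477.0 y 393.5 403.4
b 23 high 20 [554.8 403.4  27.2] x 552.0 559.0 y 390.9 409.6
b 31 low 16 [470.8 394.8  35.6] x 465.0 475.0 y 386.3 403.0
b 31 high 19 
[... 505 characters left out ...]
 544.0 553.0 y 380.3 413.6
b 79 high 36 [545.3 385.6  83.5] x 537.0 551.0 y 370.1 429.0
b 87 high 16 [542.2 403.2  89.2] x 538.0 547.0 y 368.1 431.0
plate [[448.57351685 355.98693848]
 [449.31649414 358.30825684]
 [509.65905762 394.54702759]
 [572.28213623 435.00648437]
 [574.93536377 447.83850098]]
451 358.3 424.5
457 356.0 425.0
463 356.4 425.5
469 357.0 428.7
475 357.5 426.4
481 357.9 424.6
487 358.5 425.3
493 358.9 425.8
499 359.4 426.3
505 359.8 426.8
511 360.4 427.5
517 360.8 428.0
523 359.1 428.4
529 359.3 429.2
535 359.8 429.4
541 360.2 427.6
547 361.0 430.6
553 361.3 431.4
559 361.7 431.8
565 362.1 447.8
571 365.1 445.5
[3.38888889e-02 3.42230556e+02] [9.25000000e-02 3.80165278e+02]
```

{"fn": "step_arm", "kwargs": {
  "increments": [
    [[0.5,-1,3.2],[0,0,3.3]],
    [[0.5,-1,3.2],[0,0,3.3]],
    [[0.5,-1,3.2],[0,0,3.3]],
    [[0.5,-1,3.2],[0,0,3.3]],
    [[0.5,-1,3.2],[0,0,3.3]],
    [[2,-4,0],[0,0,3.3]],
    [[2,-4,0],[0,0,3.3]],
    [[2,-4,0],[0,0,3.3]],
    [[2,-4,0],[0,0,3.3]],
    [[2,-4,0],[0,0,3.3]]
  ],
  "fingers": 1
}}

```text
clock: 1.1
tool_pos: [0.4016, 0.3087, 0.3985]
eef_rot: [-0.06, 0.998, -0.0, -0.0]
contact_force: [0.7, 0.6, 0.1]
opening: 1.002
finger_force: 0.0
```

```bash
python3 -c "
from h import *
s=r.get_state();print(s['clock'],s['q'].round(2),s['tool_pos'].round(4),Ro.from_quat(s['eef_rot']).as_matrix().round(3))"
```

```text
1.1 [-0.5   0.37 -0.36  1.66  0.14  1.14  0.79] [0.4016 0.3087 0.3985] [[-0.993 -0.12  -0.   ]
 [-0.12   0.993 -0.001]
 [ 0.    -0.001 -1.   ]]
```

{"fn": "step_arm", "kwargs": {
  "increments": [
    [[0.6,-4.2,0],[0,0,0]],
    [[0.6,-4.2,0],[0,0,0]],
    [[0.6,-4.2,0],[0,0,0]],
    [[0.6,-4.2,0],[0,0,0]],
    [[0.6,-4.2,0],[0,0,0]],
    [[0.6,-4.2,0],[0,0,0]],
    [[0.6,-4.2,0],[0,0,0]],
    [[0.6,-4.2,0],[0,0,0]],
    [[0.6,-4.2,0],[0,0,0]],
    [[0.6,-4.2,0],[0,0,0]]
  ]
}}

```text
clock: 2.1
tool_pos: [0.4609, -0.111, 0.3986]
eef_rot: [-0.059, 0.998, 0.0, -0.0]
contact_force: [0.4, 0.5, -0.0]
opening: 0.999
finger_force: 0.0
```

```bash
python3 -c "
from h import *
s=r.get_state();print(s['clock'],s['q'].round(2),s['tool_pos'].round(4))"
```

```text
2.1 [ 0.28  0.31 -0.2   1.75  0.07  1.1   1.75] [ 0.4609 -0.111   0.3986]
```

{"fn": "step_arm", "kwargs": {
  "increments": [
    [[1,-2.5,-2],[0,0,0]],
    [[1,-2.5,-2],[0,0,0]],
    [[1,-2.5,-2],[0,0,0]],
    [[1,-2.5,-2],[0,0,0]],
    [[1,-2.5,-2],[0,0,0]],
    [[1.1,-2.5,-2],[0,0,0]],
    [[0,0,-4],[0,0,0]],
    [[0,0,-4],[0,0,0]],
    [[0,0,-4],[0,0,0]],
    [[0,0,-4],[0,0,0]]
  ],
  "fingers": 0.6
}}

```text
clock: 3.1
tool_pos: [0.5219, -0.2593, 0.117]
eef_rot: [-0.059, 0.998, 0.0, -0.0]
contact_force: [1.0, -0.4, 0.2]
opening: 0.6
finger_force: 0.0
```

```bash
python3 -c "
from h import *
s=r.get_state();print(s['clock'],s['q'].round(2),s['tool_pos'].round(4),Ro.from_quat(s['eef_rot']).as_matrix().round(3))
p,d=snap('top','top1');q=snap('side','side1')[0]
cv2.imwrite('pics/v1.png',np.hstack([cv2.resize(p[120:270,320:470],(450,450)),cv2.resize(q[60:340,130:320],(320,450))])[:,:,::-1])"
```

```text
3.1 [ 0.45  0.8  -0.12  1.8   0.16  0.55  1.92] [ 0.5219 -0.2593  0.117 ] [[-0.993 -0.118 -0.   ]
 [-0.118  0.993  0.   ]
 [ 0.     0.    -1.   ]]
```

View pics/v1.png

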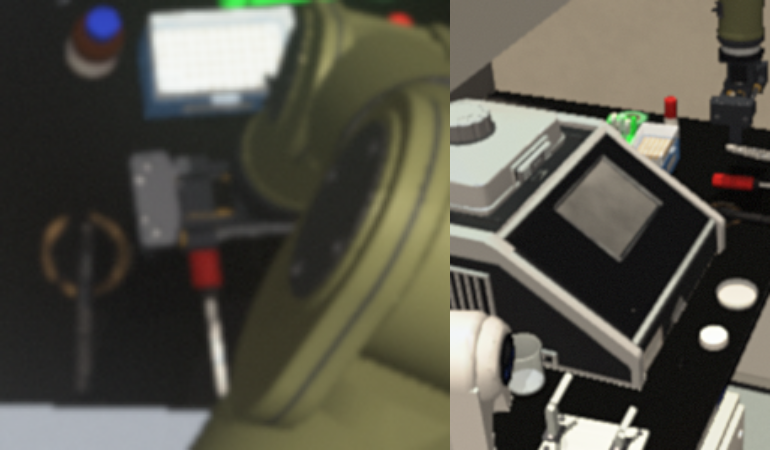

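The left panel shows the gripper over the red handle (205,268), clear of the ring and marker at (85,260) and of the rack at (215,60). The tool is aligned with the screwdriver, so I'm descending.

{"fn": "step_arm", "kwargs": {
  "increments": [
    [[0,-0.2,-2],[0,0,0]],
    [[0,0,-2],[0,0,0]],
    [[0,0,-2],[0,0,0]],
    [[0,0,-1.5],[0,0,0]],
    [[0,0,-1.2],[0,0,0]],
    [[0,0,-1],[0,0,0]],
    [[0,0,-0.8],[0,0,0]],
    [[0,0,-0.7],[0,0,0]],
    [[0,0,0],[0,0,0]],
    [[0,0,0],[0,0,0]]
  ]
}}

```text
clock: 4.2
tool_pos: [0.5223, -0.2614, 0.0069]
eef_rot: [-0.059, 0.998, -0.0, 0.0]
contact_force: [0.4, -1.0, 0.3]
opening: 0.601
finger_force: 0.0
```

{"fn": "step_arm", "kwargs": {
  "increments": [
    [[0,0,0],[0,0,0]],
    [[0,0,0],[0,0,0]],
    [[0,0,0],[0,0,0]],
    [[0,0,0],[0,0,0]],
    [[0,0,0],[0,0,0]],
    [[0,0,0],[0,0,0]],
    [[0,0,0],[0,0,0]],
    [[0,0,0],[0,0,0]],
    [[0,0,0],[0,0,0]],
    [[0,0,0],[0,0,0]]
  ],
  "fingers": 0,
  "grip_force": 25
}}

```text
clock: 5.2
tool_pos: [0.5223, -0.2613, 0.0069]
eef_rot: [-0.059, 0.998, -0.0, 0.0]
contact_force: [0.1, 0.8, 4.0]
opening: 0.24
finger_force: 25.0
```

{"fn": "step_arm", "kwargs": {
  "increments": [
    [[0,0,1],[0,0,0]],
    [[0,0,2],[0,0,0]],
    [[0,0,3.5],[0,0,0]],
    [[0,0,5],[0,0,0]],
    [[0,0,5],[0,0,0]],
    [[0,0,5],[0,0,0]],
    [[0,0,5],[0,0,0]],
    [[0,0,5],[0,0,0]],
    [[0,0,5],[0,0,0]],
    [[-1,1,3.5],[0,0,0]]
  ]
}}

```text
clock: 6.2
tool_pos: [0.5128, -0.2525, 0.4106]
eef_rot: [-0.058, 0.998, -0.001, 0.002]
contact_force: [0.9, -0.0, -1.8]
opening: 0.241
finger_force: 25.0
```

```bash
python3 -c "
from h import *
s=r.get_state();print(s['clock'],s['q'].round(2),s['tool_pos'].round(4),s['opening'],s['contact_force'])
"
```

```text
6.2 [ 0.48  0.45 -0.17  1.47  0.08  1.23  1.99] [ 0.5128 -0.2525  0.4106] 0.24147517687063233 [ 0.85753001 -0.00264853 -1.82239536]
```

```bash
cat > place.py <<'E'
from h import *
yaw=np.radians(4.3);S=np.array([.487,.392,.052]);c,s=np.cos(np.radians(25)),np.sin(np.radians(25))
a=np.array([c*np.cos(yaw),c*np.sin(yaw),s]);n=np.array([s*np.cos(yaw),s*np.sin(yaw),-c])
T=S+.038*a+.0031*n
y=np.array([-np.sin(yaw),np.cos(yaw),0]);Rt=np.stack([np.cross(y,n),y,n],1)
E
python3 - <<'E'
from place import *
print(T,Ro.from_matrix(Rt).as_quat())
Q=[]
for k in('top0','side0','top1','side1'):
    z=np.load(f'pics/{k}.npz');P=pts(k[:-1],z['d'])[z['d']>0];Q.append(P)
Q=np.vstack([Q[2],Q[3]])
for off in(0,.04,.08,.15):
    L=(Q-(T-off*n))@Rt
    for nm,w in(('body',(.0375,.0935)),('marg',(.055,.12))):
        k=(abs(L[:,0])<w[0])&(abs(L[:,1])<w[1])&(L[:,2]<-.06)&(L[:,2]>-.3);e=Q[k]
        print(off,nm,k.sum(),(e.min(0).round(3),e.max(0).round(3),L[k].min(0).round(3),L[k].max(0).round(3)) if k.any() else '')
k=(Q[:,1]>.2)&(Q[:,1]<.35)&(Q[:,0]>.42)&(Q[:,0]<.62)&(Q[:,2]>.02)
e=Q[k]
for x in np.arange(.44,.62,.03):
    b=e[abs(e[:,0]-x)<.015]
    if len(b):print(x.round(2),'ymax',np.percentile(b[:,1],[90,99,100]).round(3),'zmax',b[:,2].max().round(3))
E
```

```text
[0.52264918 0.39468048 0.06524994] [-0.0366265   0.97560873  0.0081199   0.21628725]
0 body 0 
0 marg 0 
0.04 body 0 
0.04 marg 0 
0.08 body 0 
0.08 marg 0 
0.15 body 0 
0.15 marg 0 
0.47 ymax [0.294 0.295 0.296] zmax 0.062
0.5 ymax [0.294 0.296 0.298] zmax 0.09
0.53 ymax [0.294 0.297 0.298] zmax 0.115
0.56 ymax [0.294 0.296 0.298] zmax 0.136
0.59 ymax [0.294 0.296 0.299] zmax 0.16
```

The machine slopes down at its front, and the gripper body stays clear of it at the placing pose. Traversing now.

{"fn": "step_arm", "kwargs": {
  "increments": [
    [[-0.5,2,1],[0,0,0]],
    [[-0.5,4,0],[0,0,0]],
    [[-0.5,4,0],[0,0,0]],
    [[-0.5,4,0],[0,0,0]],
    [[-0.5,4,0],[0,0,0]],
    [[-0.5,4,0],[0,0,0]],
    [[-0.5,4,0],[0,0,0]],
    [[-0.5,4,0],[0,0,0]],
    [[-0.5,4,0],[0,0,0]],
    [[-0.5,4,0],[0,0,0]]
  ]
}}

```text
clock: 7.2
tool_pos: [0.4603, 0.1304, 0.4157]
eef_rot: [-0.06, 0.998, -0.0, -0.001]
contact_force: [0.1, 0.5, -0.3]
opening: 0.24
finger_force: 25.0
```

{"fn": "step_arm", "kwargs": {
  "increments": [
    [[0.3,4,0],[0.19,-2.5,-0.2]],
    [[0.3,4,0],[0.19,-2.5,-0.2]],
    [[0.3,4,0],[0.19,-2.5,-0.2]],
    [[0.3,4,0],[0.19,-2.5,-0.2]],
    [[0.3,4,0],[0.19,-2.5,-0.2]],
    [[0.3,3,0],[0.19,-2.5,-0.2]],
    [[0.3,2,0],[0.19,-2.5,-0.2]],
    [[0.3,1,0],[0.19,-2.5,-0.2]],
    [[0,0,0],[0.19,-2.5,-0.2]],
    [[0,0,0],[0.19,-2.5,-0.2]]
  ]
}}

```text
clock: 8.2
tool_pos: [0.4844, 0.389, 0.4149]
eef_rot: [-0.042, 0.975, 0.003, 0.216]
contact_force: [-0.0, -0.4, -0.1]
opening: 0.242
finger_force: 25.0
```

```bash
python3 -c "
from place import *
s=r.get_state();print(s['clock'],s['q'].round(2),s['tool_pos'].round(4),s['opening'],s['contact_force'])
E=Ro.from_quat(s['eef_rot']);print('turn left deg',np.degrees((Ro.from_matrix(Rt)*E.inv()).as_rotvec()).round(2),'to T-.1n cm',((T-.1*n-s['tool_pos'])*100).round(2))
"
```

```text
8.2 [-0.78  0.38 -0.21  1.67  0.55  0.89  0.38] [0.4844 0.389  0.4149] 0.24162246548113245 [-0.01220964 -0.38660678 -0.06652943]
turn left deg [ 0.69  0.04 -0.42] to T-.1n cm [ -0.39   0.25 -25.9 ]
```

{"fn": "step_arm", "kwargs": {
  "increments": [
    [[0,0.2,-3],[0.7,0,-0.4]],
    [[-0.4,0,-4],[0,0,0]],
    [[0,0,-4],[0,0,0]],
    [[0,0,-4],[0,0,0]],
    [[0,0,-4],[0,0,0]],
    [[0,0,-3],[0,0,0]],
    [[0,0,-2.5],[0,0,0]],
    [[0,0,-1.4],[0,0,0]],
    [[0,0,0],[0,0,0]],
    [[0,0,0],[0,0,0]]
  ]
}}

```text
clock: 9.2
tool_pos: [0.4811, 0.3905, 0.1573]
eef_rot: [-0.036, 0.976, 0.008, 0.217]
contact_force: [-0.5, -0.1, 0.1]
opening: 0.24
finger_force: 25.0
```

```bash
python3 -c "
from place import *
s=r.get_state();print(s['clock'],s['tool_pos'].round(4),s['opening'],s['contact_force'])
E=Ro.from_quat(s['eef_rot']);print('turn left deg',np.degrees((Ro.from_matrix(Rt)*E.inv()).as_rotvec()).round(2),'to T cm',((T-s['tool_pos'])*100).round(2))
p,d=snap('top','top2');q,dq=snap('side','side2')
for nm,pp,dd in(('top',p,d),('side',q,dq)):
    P=pts(nm,dd);i=pp.astype(int);m=(i[:,:,0]>90)&(i[:,:,1]<60)&(i[:,:,2]<70)&(dd>0)&(abs(P[:,:,1]-.39)<.1)
    Q=P[m]; print(nm,m.sum(), np.argwhere(m).mean(0) if m.any() else '')
    if m.sum()>5:
        print(((Q-S)@a).min().round(4),((Q-S)@a).max().round(4),Q.mean(0).round(4))
cv2.imwrite('pics/v2.png',np.hstack([cv2.resize(p[130:270,70:210],(400,400)),cv2.resize(q[230:370,150:290],(400,400))])[:,:,::-1])"
```

```text
9.2 [0.4811 0.3905 0.1573] 0.2399815838587784 [-0.49512929 -0.07653921  0.12188538]
turn left deg [-0.04  0.03  0.05] to T cm [ 4.15  0.41 -9.21]
top 103 [187.65048544 111.00970874]
0.029 0.0829 [0.509  0.3945 0.1673]
side 71 [274.50704225 190.98591549]
0.0714 0.3642 [0.5523 0.3915 0.1547]
```

View pics/v2.png

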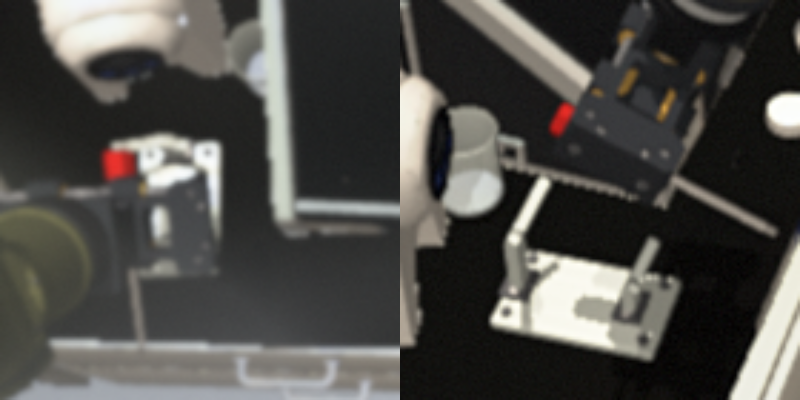

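The left panel (top) shows the red handle end at (118,150) and the blade tip at (141,348). The right panel (side) shows the handle end at (557,120) and the tip at (775,235), with the screwdriver sloping above the stand. I'll triangulate the axis from both views and compare it with the grasp model.

```bash
python3 - <<'E'
from place import *
s=r.get_state();p=s['tool_pos'];M=Ro.from_quat(s['eef_rot']).as_matrix()
A=p-.0031*M[:,2]; ax=-M[:,0]; mid=A-.038*ax
def cam(n):
    c=r.calibration(n);return c,210/np.tan(np.radians(c['fov_y'])/2)
def proj(n,X):
    c,f=cam(n);v=np.array(c['R'])@X+np.array(c['t']);return (f*v[:2]/v[2]+[c['cx'],c['cy']]).round(1)
for n in('top','side'):
    print(n,'tip',proj(n,mid-.0825*ax),'end',proj(n,mid+.0825*ax),'stand low V',proj(n,S-.02*a),'high V',proj(n,S+.068*a))
def tri(uvt,uvs):
    Ps=[]
    for n in('top','side'):
        c,f=cam(n);K=np.array([[f,0,c['cx']],[0,f,c['cy']],[0,0,1]]);Ps.append(K@np.c_[c['R'],c['t']])
    X=cv2.triangulatePoints(Ps[0],Ps[1],np.array(uvt,float),np.array(uvs,float)).ravel();return X[:3]/X[3]
tip=tri((119.4,251.8),(281.3,312.3));print('tip tri',tip.round(4),'pred',(mid-.0825*ax).round(4))
e=tri((111.3,183),(205,272));print('end tri',e.round(4),'pred',(mid+.0825*ax).round(4))
d=e-tip;print(np.linalg.norm(d),np.degrees(np.arcsin(d[2]/np.linalg.norm(d))),np.degrees(np.arctan2(d[1],d[0])))
E
```

```text
top tip [118.6 251.5] end [109.9 181. ] stand low V [127.6 215.7] high V [123.5 180.7]
side tip [278.8 309.9] end [201.8 269. ] stand low V [231.7 324.9] high V [192.7 304.6]
tip tri [0.3694 0.3823 0.1045] pred [0.372  0.383  0.1102]
end tri [0.5169 0.3922 0.1732] pred [0.521  0.3937 0.1803]
0.16292244759804506 24.918823894856608 3.852714302189914
```

{"fn": "step_arm", "kwargs": {
  "increments": [
    [[0.5,0.1,-1.2],[0,0,0]],
    [[0.5,0.1,-1.2],[0,0,0]],
    [[0.5,0.1,-1.2],[0,0,0]],
    [[0.5,0.1,-1.2],[0,0,0]],
    [[0.5,0,-1],[0,0,0]],
    [[0.5,0,-1],[0,0,0]],
    [[0.5,0,-1],[0,0,0]],
    [[0.4,0,-0.9],[0,0,0]],
    [[0,0,0],[0,0,0]],
    [[0,0,0],[0,0,0]]
  ]
}}

```text
clock: 10.3
tool_pos: [0.5193, 0.3946, 0.0766]
eef_rot: [-0.035, 0.975, 0.009, 0.218]
contact_force: [0.0, -0.1, -0.8]
opening: 0.239
finger_force: 25.0
```

```bash
python3 -c "
from place import *
s=r.get_state();print(s['clock'],s['tool_pos'].round(4),s['opening'],s['contact_force'].round(2),s['moment'].round(3))
print('to T cm',((T-s['tool_pos'])*100).round(2))
p,d=snap('top','top3');q,dq=snap('side','side3')
cv2.imwrite('pics/v3.png',np.hstack([cv2.resize(p[150:260,80:190],(400,400),interpolation=2),cv2.resize(q[250:360,160:270],(400,400),interpolation=2)])[:,:,::-1])"
```

```text
10.3 [0.5193 0.3946 0.0766] 0.23894729520994112 [ 0.01 -0.07 -0.82] [0.007 0.433 0.026]
to T cm [ 0.33  0.   -1.13]
```

View pics/v3.png

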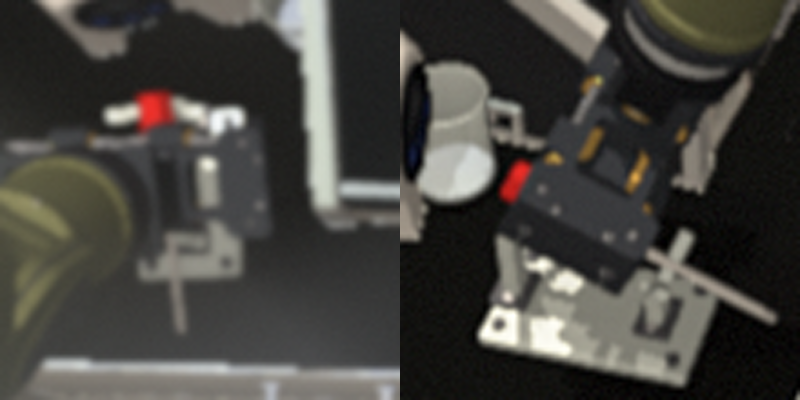

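Both views show the handle (155,110) centred between the high V's arms and the shaft above the low V. It stopped about 4 mm high, so I'm lowering gently and watching the force.

{"fn": "step_arm", "kwargs": {
  "increments": [
    [[0,0,0],[0,0,0]],
    [[0,0,0],[0,0,0]],
    [[0.05,0,-0.1],[0,0,0]],
    [[0.05,0,-0.1],[0,0,0]],
    [[0.05,0,-0.1],[0,0,0]],
    [[0,0,0],[0,0,0]],
    [[0,0,0],[0,0,0]],
    [[0,0,0],[0,0,0]],
    [[0,0,0],[0,0,0]],
    [[0,0,0],[0,0,0]]
  ]
}}

```text
clock: 11.4
tool_pos: [0.5204, 0.3946, 0.0727]
eef_rot: [-0.036, 0.975, 0.009, 0.218]
contact_force: [0.1, 0.6, -0.7]
opening: 0.24
finger_force: 25.0
```

```bash
python3 -c "
from place import *
s=r.get_state();print(s['clock'],s['tool_pos'].round(4),s['q'].round(2),s['opening'],s['contact_force'].round(2),s['moment'].round(3))
E=Ro.from_quat(s['eef_rot']);print('turn left deg',np.degrees((Ro.from_matrix(Rt)*E.inv()).as_rotvec()).round(2),'to T cm',((T-s['tool_pos'])*100).round(2))"
```

```text
11.4 [0.5204 0.3946 0.0727] [-1.    0.92  0.21  1.96  1.77  0.15 -1.  ] 0.23967589036490305 [ 0.08  0.6  -0.71] [0.05  0.446 0.027]
turn left deg [-0.09  0.14  0.1 ] to T cm [ 0.22  0.01 -0.75]
```

{"fn": "step_arm", "kwargs": {
  "increments": [
    [[0.05,0,-0.1],[0,0,0]],
    [[0.05,0,-0.1],[0,0,0]],
    [[0.05,0,-0.1],[0,0,0]],
    [[0.05,0,-0.1],[0,0,0]],
    [[0,0,0],[0,0,0]],
    [[0,0,0],[0,0,0]],
    [[0,0,0],[0,0,0]],
    [[0,0,0],[0,0,0]],
    [[0,0,0],[0,0,0]],
    [[0,0,0],[0,0,0]]
  ]
}}

```text
clock: 12.4
tool_pos: [0.5225, 0.3946, 0.0688]
eef_rot: [-0.036, 0.975, 0.009, 0.218]
contact_force: [-0.4, -0.1, -1.4]
opening: 0.24
finger_force: 25.0
```

```bash
python3 -c "
from place import *
s=r.get_state();print(s['clock'],s['tool_pos'].round(4),s['q'].round(2),s['opening'],s['contact_force'].round(2),s['moment'].round(3))
E=Ro.from_quat(s['eef_rot']);print('turn left deg',np.degrees((Ro.from_matrix(Rt)*E.inv()).as_rotvec()).round(2),'to T cm',((T-s['tool_pos'])*100).round(2))"
```

```text
12.4 [0.5225 0.3946 0.0688] [-0.99  0.92  0.2   1.96  1.78  0.16 -1.01] 0.24002061068185263 [-0.36 -0.11 -1.42] [0.005 0.434 0.032]
turn left deg [-0.09  0.15  0.1 ] to T cm [ 0.02  0.01 -0.35]
```

{"fn": "step_arm", "kwargs": {
  "increments": [
    [[0,0,-0.1],[0,0,0]],
    [[0,0,-0.1],[0,0,0]],
    [[0,0,-0.1],[0,0,0]],
    [[0,0,0],[0,0,0]],
    [[0,0,0],[0,0,0]],
    [[0,0,0],[0,0,0]],
    [[0,0,0],[0,0,0]],
    [[0,0,0],[0,0,0]],
    [[0,0,0],[0,0,0]],
    [[0,0,0],[0,0,0]]
  ]
}}

```text
clock: 13.4
tool_pos: [0.5225, 0.3952, 0.0659]
eef_rot: [-0.036, 0.975, 0.009, 0.218]
contact_force: [-0.5, 4.1, 2.2]
opening: 0.241
finger_force: 25.0
```

```bash
python3 -c "
from place import *
s=r.get_state();print(s['clock'],s['tool_pos'].round(4),s['q'].round(2),s['opening'],s['contact_force'].round(2),s['moment'].round(3))"
```

```text
13.4 [0.5225 0.3952 0.0659] [-0.98  0.93  0.18  1.95  1.8   0.17 -1.02] 0.24074973132635025 [-0.48  4.11  2.23] [0.741 0.276 0.333]
```

It has made contact on the −y flank. I'll shift 1.5 mm in +y, then release.

{"fn": "step_arm", "kwargs": {
  "increments": [
    [[0,0.1,0],[0,0,0]],
    [[0,0.05,0],[0,0,0]],
    [[0,0,-0.05],[0,0,0]],
    [[0,0,0],[0,0,0]],
    [[0,0,0],[0,0,0]],
    [[0,0,0],[0,0,0]],
    [[0,0,0],[0,0,0]],
    [[0,0,0],[0,0,0]],
    [[0,0,0],[0,0,0]],
    [[0,0,0],[0,0,0]]
  ]
}}

```text
clock: 14.4
tool_pos: [0.5226, 0.3958, 0.0653]
eef_rot: [-0.035, 0.975, 0.008, 0.218]
contact_force: [-1.2, 1.0, 5.6]
opening: 0.238
finger_force: 25.0
```

{"fn": "step_arm", "kwargs": {
  "increments": [
    [[0,0,0],[0,0,0]],
    [[0,0,0],[0,0,0]],
    [[0,0,0],[0,0,0]],
    [[0,0,0],[0,0,0]],
    [[0,0,0],[0,0,0]],
    [[0,0,0],[0,0,0]],
    [[0,0,0],[0,0,0]],
    [[0,0,0],[0,0,0]],
    [[0,0,0],[0,0,0]],
    [[0,0,0],[0,0,0]]
  ],
  "fingers": 0.55
}}

```text
clock: 15.4
tool_pos: [0.5225, 0.3961, 0.0652]
eef_rot: [-0.036, 0.975, 0.009, 0.218]
contact_force: [-0.4, -0.3, -0.7]
opening: 0.551
finger_force: 0.0
```

```bash
python3 -c "
from place import *
s=r.get_state();print(s['clock'],s['tool_pos'].round(4),s['q'].round(2),s['opening'],s['contact_force'].round(2),s['moment'].round(3))"
```

```text
15.4 [0.5225 0.3961 0.0652] [-0.98  0.93  0.19  1.95  1.79  0.17 -1.01] 0.5505191382199058 [-0.4  -0.25 -0.72] [ 0.003  0.419 -0.006]
```

Released with only small residual forces. Retracting along the tool axis.

{"fn": "step_arm", "kwargs": {
  "increments": [
    [[-0.2,0,0.5],[0,0,0]],
    [[-0.4,0,0.9],[0,0,0]],
    [[-0.5,-0.1,1],[0,0,0]],
    [[-0.5,0,1],[0,0,0]],
    [[-0.9,-0.1,2],[0,0,0]],
    [[-0.9,0,2],[0,0,0]],
    [[-0.9,0,2],[0,0,0]],
    [[-0.9,0,2],[0,0,0]],
    [[-1.3,0,3],[0,0,0]],
    [[-1.3,0,3],[0,0,0]]
  ]
}}

```text
clock: 16.4
tool_pos: [0.4461, 0.3941, 0.2366]
eef_rot: [-0.035, 0.975, 0.009, 0.218]
contact_force: [0.2, 0.4, -0.2]
opening: 0.55
finger_force: 0.0
```

{"fn": "step_arm", "kwargs": {
  "increments": [
    [[-1.5,0,3],[0,0,0]],
    [[-1.5,0,3],[0,0,0]],
    [[-1.5,0,3],[0,0,0]],
    [[-1,0,2],[0,0,0]],
    [[0,0,0],[0,0,0]],
    [[0,0,0],[0,0,0]],
    [[0,0,0],[0,0,0]],
    [[0,0,0],[0,0,0]],
    [[0,0,0],[0,0,0]],
    [[0,0,0],[0,0,0]]
  ]
}}

```text
clock: 17.4
tool_pos: [0.392, 0.3944, 0.3448]
eef_rot: [-0.035, 0.975, 0.009, 0.218]
contact_force: [-0.3, 0.6, -0.7]
opening: 0.55
finger_force: 0.0
```

```bash
python3 -c "
from place import *
s=r.get_state();print(s['clock'],s['tool_pos'].round(4),s['contact_force'].round(2))
p,d=snap('top','top4');q,dq=snap('side','side4')
for nm,pp,dd in(('top',p,d),('side',q,dq)):
    P=pts(nm,dd);i=pp.astype(int);m=(i[:,:,0]>90)&(i[:,:,1]<60)&(i[:,:,2]<70)&(dd>0)&(abs(P[:,:,1]-.39)<.04)&(abs(P[:,:,0]-.52)<.06)
    Q=P[m];L=np.c_[(Q-S)@a,(Q-S)@np.cross(n,a),-(Q-S)@n]; print(nm,m.sum(),L.min(0).round(4),L.max(0).round(4),L.mean(0).round(4))
cv2.imwrite('pics/v4.png',np.hstack([cv2.resize(p[150:260,80:190],(400,400),interpolation=2),cv2.resize(q[250:360,160:270],(400,400),interpolation=2)])[:,:,::-1])"
```

```text
17.4 [0.392  0.3944 0.3448] [-0.32  0.57 -0.73]
top 154 [ 0.0133 -0.0087 -0.002 ] [0.0826 0.0119 0.0157] [0.0558 0.0034 0.0082]
side 355 [ 0.0059 -0.017  -0.008 ] [0.0777 0.0047 0.0125] [ 0.0427 -0.0066  0.0061]
```

View pics/v4.png

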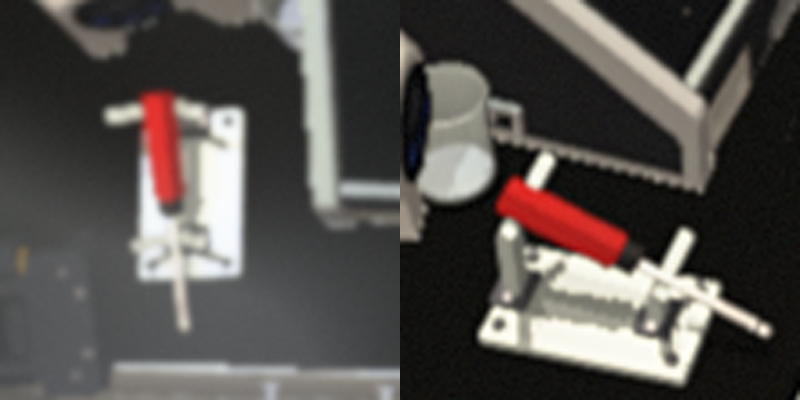

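The screwdriver lies in both Vs, handle in the high V (160,150) and shaft in the low V (175,240). The red handle runs from about 10 to 80 mm up the slope, which matches the nominal position. The gripper is clear, so I'm handing in.

```bash
python3 -c "
from h import *
print(r.finish_job())"
```

```text
the job is handed in; nothing more can be done
None
```

The screwdriver lies in both Vs of the tool rest with its handle uppermost, let go and with the gripper clear; the arm never touched the marker or forceps, and the job was handed in at about 17.5 s, with no verdict returned.

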